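# Lay the third crosswise layer of a drying stack

### The job

White-primed wooden slats are being stacked crosswise on the desk so that air gets round them, and the stack has two layers so far. Lay the two loose full-length slats flat on top as the third layer, crosswise to the layer below them, one directly above each slat of the bottom layer with the ends even. Leave the short offcut where it lies and do not shove the stack away.

Things in the scene. Friction and masses are not known exactly. Their poses are not given: they have to be found in the camera images.
- tower: Started stack: four white-primed slats, each 170x30x22 mm, pinned together, 44 mm high, 0.45 kg, loose on the desk. Origin: middle of its underside; z up. Bottom slats (z 0 to 22 mm) lie along its x, centre lines at y = +55 and -55 mm; upper slats (z 22 to 44) along its y, at x = +55 and -55 mm. Yaw within 0.4 rad. A bookcase 0.4 m high stands behind, its front at world x = 0.70 m: keep clear.
- slat_a: A loose full-length slat, white-primed wood, 170 mm long x 30 mm wide x 22 mm high, about 0.08 kg, lying flat on the desk. Origin at its very centre (11 mm above the desk); x along its length, y across its 30 mm width, z up. Has dark slots in its ends and two dark screw holes that are only marks. Both ends are alike.
- slat_b: The other loose full-length slat, the same as slat_a in all respects.
- offcut: A short offcut of the same white-primed wood and section, only 90 mm long x 30 mm wide x 22 mm high, lying flat among the slats; origin at its very centre, x along its length. It is not part of the job.
Not all that is in view belongs to the job. What is shaped like the slat_a but orange is not meant.

How it is judged:
By the outcome, as a careful person would: the job done as asked, in the order asked, and still so for the second after the job is handed in, with the robot touching nothing.
It also fails if it takes over 54 s, if anything falls off the work surface, if the arm or the gripper's body presses on something with over 40 N, if the wrist force passes 120 N, or if a joint passes its speed limit or range.

### The arm

A 6-joint arm with a two-finger parallel gripper is mounted at the origin on a cart in front of the work surface, level with it; the furniture and walls round the work are solid. World frame = base frame: x ahead of the robot, y to its left, z up, the work surface at z = 0. Lengths are in mm, angles in rad, forces in N, time in s.
With the tool pointing down it reaches from about 325 to 775 mm from the base axis. Payload 9.3 kg.
Tool frame: the origin (TCP) lies midway between the tips of the shut fingers; the grasp point (between the pads) lies 19 mm behind it; z points along the fingers, y is the line along which they close (so a half turn about z gives the same grasp; the last joint's range is limited). The gripper opens to 85 mm and grips with 20 to 120 N. Pads are 22 mm wide; open, the fingers measure 114 mm over their backs; the gripper's body (76 mm by 85 mm) begins 54 mm behind the grasp point. The pads swing forward as they close: fully open they stand 13 mm farther back than shut.
Start: joints at [-1.37, 0.259, 0.021, 1.334, 0, 1.418], TCP at [190.549, -515.934, 231.279] pointing down, gripper open.
Joint ranges: [-3.04, 3.04], [-0.91, 1.82], [-1.04, 1.36], [-1.92, 1.95], [-1.52, 1.45], [-3.14, 3.14]. Speed limits (rad/s): [2.22, 2.22, 2.79, 3.14, 3.14, 3.14].

### API

Orientations are given as [roll, pitch, yaw] about the fixed x, y, z axes, in that order (R = Rz(yaw) Ry(pitch) Rx(roll)).
In Python, from cell import observe, get_image, camera_params, job_done gives the robot as it stands.
- The arm moves only by the tool step_arm, never from a script. Its argument "plan" is a list of rows, each a list of 7 numbers: the turn, a rotation vector about the tool's x, y, z in degrees, then the shift along the tool's x, y, z in m, then the opening, from 0 (shut) to 1 (fully open). A call has exactly 8 rows; each row shifts and turns the commanded pose from where the row before left it, along the tool's axes as they then stand; what a row does not reach is not made up. A row lasts 1/10 s, in which the tool goes at most 50 mm and 8.59 degrees, less where a joint would pass 70% of its speed; a pose out of reach is approached as far as the arm can. A call is refused whole if a number of a shift passes 0.05 or a number of a turn 8.59, either way. A call with a gripper value outside its range is refused whole. The fingers move at their own pace and stop on an object; "force" is the grip in N (left out, the last holds). Time passes only in rows, so rows that do not move let the fingers close, or fill a call up. It gives the time, the measured TCP pose, the force, the opening and the grip force at its end, in the units of the state.
- observe(): the state, without advancing time (a new reading comes with each control period).
- get_image(name): name is "side" or "top"; returns (picture, depth): 420x560x3 uint8, red, green, blue; 420x560 float32, mm along the optical axis (not along the pixel's ray), 0 where there is no reading.
- camera_params(name): a dict with "mtx" (3x3 intrinsics, pixels), "k1" (the pictures are not rectified: a ray, as slopes to the right and down, at radius r is drawn at 1 + k1 r^2 times it, then the intrinsics apply), "camera_from_world" (4x4, takes a point from world to camera coordinates). Camera axes: x right, y up, looking along -z (the intrinsics and any distortion apply to the point x, -y, -z); pixel columns grow to the right and rows downward; lengths in mm; the calibration is good to about 2 mm. A picture is of the moment at which its call begins. camera_params takes no time and is no camera call.
- job_done(): hands the job in; it is judged then, once.
The state is a dict: "clock": time; "q": joint angles; "qvel": joint speeds; "joint_efforts": joint torques, N m; "eef_pos": TCP position; "ee_rot": TCP orientation; "force": force on the tool from outside, world axes, zero at the start; "torque": the same for the moment, N m; "gripper_width": opening from 0.0 (shut) to 1.0 (fully open); "grasp_force": force on a finger pad.
Only numpy, scipy, OpenCV 4.12 (cv2) and the standard library are available. Lean on these libraries where they do the work, as an engineer would, in place of code of your own. Each camera call takes 0.05 s, during which the arm holds its last target. There are 200 camera calls.

## Working session

There is one attempt and no reset: what is moved stays moved. The work goes in short steps, Python scripts to look and compute and a tool call to move; the robot and the scene stay as the last step left them, time stands still between calls to the robot, and variables do not carry over. Pictures are saved under pics/ and viewed, at most 10 in all, crops included, and the job is handed in when it is done.

Besides the shell and the picture viewer there is one more tool, called after ">>>" as name([rows], argument=value, ...), one row to a line, values as JSON. step_arm: Moves the arm, as the interface text tells. Its arguments: {"type":"object","properties":{"plan":{"type":"array"},"force":{"type":"number"}},"required":["plan"]}

```bash
mkdir -p pics; ls; cat > h.py <<'E'
import numpy as np, cv2
from cell import observe,get_image,camera_params
def snap(n,tag):
    im,d=get_image(n); np.savez(f'pics/{tag}.npz',im=im,d=d); cv2.imwrite(f'pics/{tag}.png',im[:,:,::-1]); return im,d
def rays(n,uv):
    p=camera_params(n);K=np.array(p['mtx']);T=np.array(p['camera_from_world'])
    uv=np.asarray(uv,float).reshape(-1,2)
    s=np.stack([(uv[:,0]-K[0,2])/K[0,0],(uv[:,1]-K[1,2])/K[1,1]],1)
    r=s.copy()
    for _ in range(30): r=s/(1+p['k1']*(r**2).sum(1,keepdims=True))
    d=np.c_[r[:,0],-r[:,1],-np.ones(len(r))]
    return T,d
def onplane(n,uv,z):
    T,d=rays(n,uv);R=T[:3,:3];c=-R.T@T[:3,3];w=d@R
    return c+w*((z-c[2])/w[:,2])[:,None]
def pts(n,d):
    v,u=np.mgrid[:d.shape[0],:d.shape[1]]
    T,r=rays(n,np.c_[u.ravel(),v.ravel()]);R=T[:3,:3]
    return ((r*d.reshape(-1,1)-T[:3,3])@R).reshape(*d.shape,3)
E
python3 - <<'E'
from h import *
for n in('top','side'):
    im,d=snap(n,n+'0'); p=camera_params(n);T=np.array(p['camera_from_world']);print(n,-T[:3,:3].T@T[:3,3],p['mtx'],p['k1'])
print(observe())
a,b=[cv2.imread(f'pics/{n}0.png') for n in('top','side')]
E
```

```text
pics
top [ 370.08177937  122.19999265 1632.16152262] [[511.61667782   0.         280.47636491]
 [  0.         511.61667782 202.91428917]
 [  0.           0.           1.        ]] -0.1262758522787138
side [-28.48526361 895.69317171 901.95381544] [[456.60918994   0.         282.72943407]
 [  0.         456.60918994 202.33898615]
 [  0.           0.           1.        ]] -0.03887305711529222
{'clock': 0.1, 'q': array([-1.36959657e+00,  2.59140689e-01,  2.08443025e-02,  1.33369582e+00,
        1.39575457e-05,  1.41824717e+00]), 'qvel': array([ 0.0022931 , -0.00133785,  0.00040553, -0.00050749, -0.00062913,
        0.00079216]), 'joint_efforts': array([ 5.65822120e-03, -5.56693053e+01,  3.45070159e+01,  1.16181979e-02,
       -9.11559118e-05,  2.23242046e-05]), 'eef_pos': array([ 190.50544285, -515.69138484,  230.72663266]), 'ee_rot': array([-3.14041278e+00, -1.95519400e-04,  3.53748793e-01]), 'force': array([0.19012124, 0.75215531, 0.67522746]), 'torque': array([0.01346424, 0.00013784, 0.02941152]), 'grasp_force': 0.0, 'gripper_width': 0.9994025377990932}
```

View pics/top0.png

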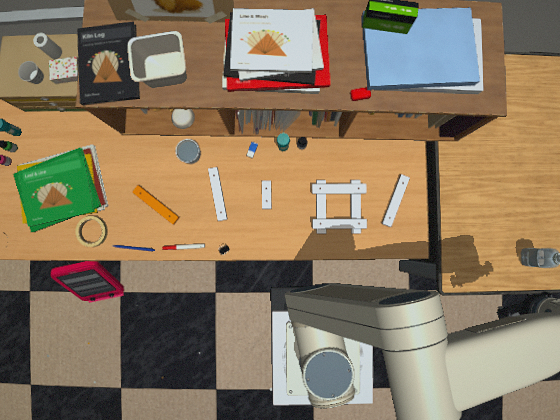

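View pics/side0.png

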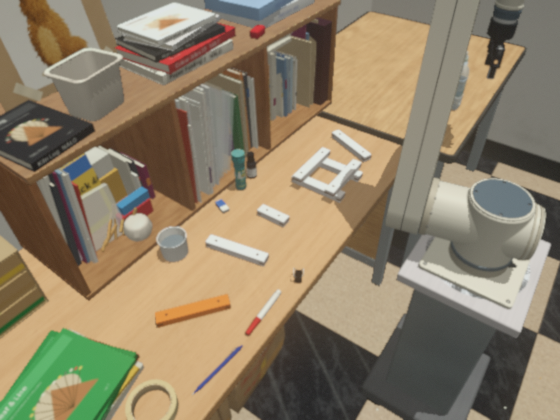

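Top view: full-length white slats at about (218,193) and (397,200). The short white piece at (266,194) is the offcut, the orange one at (155,203) is a decoy, and the tower is at (339,205). The side view agrees. I'll measure them and confirm in a crop.

```bash
cat > meas.py <<'E'
from h import *
def measure(n,tag,z_by=None):
    im,d=snap(n,tag)
    hsv=cv2.cvtColor(im,cv2.COLOR_RGB2HSV)
    P=pts(n,d)
    m=((hsv[...,1]<60)&(hsv[...,2]>140)).astype(np.uint8)
    k=(P[...,0]>300)&(P[...,0]<690)&(P[...,1]>-330)&(P[...,1]<560)&(P[...,2]<100); m[~k]=0
    cs,_=cv2.findContours(m,cv2.RETR_EXTERNAL,cv2.CHAIN_APPROX_NONE)
    out=[]
    for c in cs:
        if cv2.contourArea(c)<100: continue
        c=c[:,0]
        mk=np.zeros(m.shape,np.uint8);cv2.drawContours(mk,[c[:,None]],-1,1,-1)
        z=np.percentile(P[(mk*m)>0][:,2],[10,50,90])
        zt=22 if z[1]<33 else 44
        w=onplane(n,c,zt)[:,:2]
        (cx,cy),(a,b),t=cv2.minAreaRect(w.astype(np.float32))
        if a<b: a,b,t=b,a,t+90
        print(n,'px',c.mean(0).round(),'c',round(cx,1),round(cy,1),'LW',round(a,1),round(b,1),'yaw',round((t+90)%180-90,1),'z',z.round())
    return im,d
if __name__=='__main__':
    im,d=measure('top','top1')
    a=cv2.resize(im[160:250,190:430],None,fx=3.2,fy=3.2,interpolation=cv2.INTER_CUBIC);cv2.imwrite('pics/crop1.png',a[:,:,::-1])
    measure('side','side1')
E
python3 meas.py
```

```text
top px [338. 208.] c 477.5 -53.6 LW 169.3 165.8 yaw 89.2 z [20. 42. 49.]
top px [266. 194.] c 520.1 173.1 LW 89.0 28.4 yaw -0.3 z [18. 23. 28.]
top px [396. 200.] c 496.9 -237.2 LW 171.7 30.3 yaw -22.6 z [17. 23. 28.]
top px [217. 194.] c 523.0 330.4 LW 171.4 29.4 yaw 10.8 z [18. 23. 28.]
side px [269. 304.] c 350.6 422.7 LW 87.5 15.5 yaw -87.2 z [ 7. 12. 14.]
side px [237. 248.] c 519.3 333.1 LW 175.2 35.6 yaw 10.6 z [13. 19. 22.]
side px [171. 237.] c 666.3 411.2 LW 75.4 72.8 yaw 25.9 z [32. 37. 59.]
side px [273. 213.] c 515.1 177.8 LW 92.0 35.8 yaw 0.5 z [14. 19. 22.]
side px [331. 173.] c 463.5 -45.6 LW 183.3 170.2 yaw 90.0 z [16. 39. 43.]
side px [351. 143.] c 492.9 -231.6 LW 178.7 37.6 yaw -21.1 z [14. 19. 22.]
```

View pics/crop1.png

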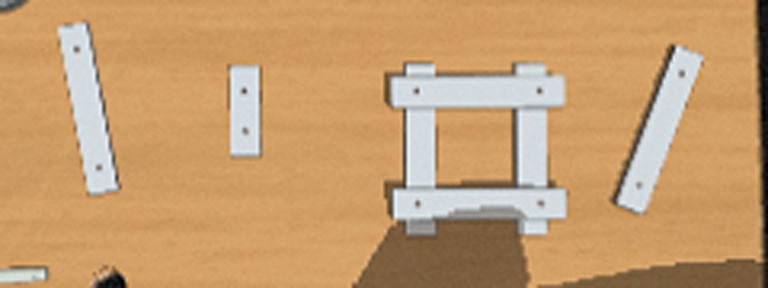

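```bash
cat > tower.py <<'E'
from h import *
import sys
def holes(im,seed):
    g=255-cv2.cvtColor(im,cv2.COLOR_RGB2GRAY).astype(float); o=[]
    for u,v in seed:
        u,v=int(round(u)),int(round(v)); w=g[v-3:v+4,u-3:u+4]; w=np.clip(w-np.median(w)-8,0,None)
        y,x=np.mgrid[v-3:v+4,u-3:u+4]; o.append([(w*x).sum()/w.sum(),(w*y).sum()/w.sum()])
    return np.array(o)
im=np.load('pics/top1.npz')['im']
s=(np.array([(417,91),(540,91),(417,204),(541,204)])+.5)/3.2-.5+[190,160]
h=holes(im,s);w=onplane('top',h,44)[:,:2];print(h.round(2),w.round(1))
print('c',w.mean(0),'yaw',[np.degrees(np.arctan2(-(a-b)[0],(a-b)[1])).round(2) for a,b in((w[0],w[1]),(w[2],w[3]))],[np.degrees(np.arctan2(*(a-b)[::-1])).round(2) for a,b in((w[0],w[2]),(w[1],w[3]))])
E
python3 tower.py
```

```text
[[319.69 188.  ]
 [358.2  187.9 ]
 [320.07 223.2 ]
 [358.58 223.1 ]] [[ 535.3    6.3]
 [ 534.7 -114.4]
 [ 425.5    6.6]
 [ 424.6 -113.4]]
c [480.02886906 -53.75024176] yaw [np.float64(-0.31), np.float64(-0.4)] [np.float64(-0.17), np.float64(-0.5)]
```

>>> step_arm([
  [0, 0, -8.5, 0.05, 0, 0, 1],
  [0, 0, -8.5, 0.05, 0, 0, 1],
  [0, 0, -8.5, 0.05, 0, 0, 1],
  [0, 0, -8.5, 0.05, 0, 0, 1],
  [0, 0, -8.5, 0, 0, 0, 1],
  [0, 0, -8.5, 0, 0, 0, 1],
  [0, 0, -8.5, 0, 0, 0, 1],
  [0, 0, -8.5, 0, 0, 0, 1],
])

```text
clock: 1.0
eef_pos: [356.1, -408.1, 231.1]
ee_rot: [-3.141, -0.0, 1.547]
force: [0.2, -0.2, 0.5]
gripper_width: 0.994
grasp_force: 0.0
```

>>> step_arm([
  [0, 0, 0, 0.0436, 0.0342, 0, 1],
  [0, 0, 0, 0.0436, 0.0342, 0, 1],
  [0, 0, 0, 0.0436, 0.0342, 0, 1],
  [0, 0, 0, 0.0436, 0.0342, 0, 1],
  [0, 0, -8.5, 0, 0, 0.02, 1],
  [0, 0, -8.5, 0, 0, 0.02, 1],
  [0, 0, -8.5, 0, 0, 0.02, 1],
  [0, 0, -8.5, 0, 0, 0.02, 1],
])

```text
clock: 1.8
eef_pos: [484.1, -254.5, 150.4]
ee_rot: [-3.141, -0.0, 2.141]
force: [0.2, -1.3, 0.4]
gripper_width: 1.003
grasp_force: 0.0
```

>>> step_arm([
  [0, 0, -8.5, 0, 0, 0.02, 1],
  [0, 0, -8.5, 0, 0, 0.02, 1],
  [0, 0, -8.5, 0, 0, 0.01, 1],
  [0, 0, -8.5, 0, 0, 0, 1],
  [0, 0, -0.8, 0, 0, 0, 1],
  [0, 0, 0, 0, 0, 0, 1],
  [0, 0, 0, 0, 0, 0, 1],
  [0, 0, 0, 0, 0, 0, 1],
])

```text
clock: 2.6
eef_pos: [484.2, -254.9, 101.5]
ee_rot: [-3.141, 0.0, 2.739]
force: [-0.3, 0.3, -0.3]
gripper_width: 0.999
grasp_force: 0.0
```

>>> step_arm([
  [0, 0, -0.5, -0.0048, 0.0215, 0, 1],
  [0, 0, 0, 0, 0, 0.025, 1],
  [0, 0, 0, 0, 0, 0.025, 1],
  [0, 0, 0, 0, 0, 0.025, 1],
  [0, 0, 0, 0, 0, 0.015, 1],
  [0, 0, 0, 0, 0, 0.0085, 1],
  [0, 0, 0, 0, 0, 0, 1],
  [0, 0, 0, 0, 0, 0, 1],
])

```text
clock: 3.4
eef_pos: [497.2, -237.2, 3.4]
ee_rot: [-3.141, 0.001, 2.75]
force: [0.4, 0.5, 0.2]
gripper_width: 0.997
grasp_force: 0.0
```

>>> step_arm([
  [0, 0, 0, 0, 0, 0, 0],
  [0, 0, 0, 0, 0, 0, 0],
  [0, 0, 0, 0, 0, 0, 0],
  [0, 0, 0, 0, 0, 0, 0],
  [0, 0, 0, 0, 0, 0, 0],
  [0, 0, 0, 0, 0, 0, 0],
  [0, 0, 0, 0, 0, 0, 0],
  [0, 0, 0, 0, 0, 0, 0],
], force=40)

```text
clock: 4.2
eef_pos: [497.1, -237.1, 3.3]
ee_rot: [-3.141, 0.001, 2.75]
force: [-0.4, 0.8, 5.3]
gripper_width: 0.342
grasp_force: 40.5
```

>>> step_arm([
  [0, 0, 0, 0, 0, -0.02, 0],
  [0, 0, 0, 0, 0, -0.04, 0],
  [0, 0, 0, 0, 0, -0.04, 0],
  [0, 0, -7, 0, 0, -0.02, 0],
  [0, 0, -7, 0, 0, 0, 0],
  [0, 0, -7, 0, 0, 0, 0],
  [0, 0, -1.1, 0, 0, 0, 0],
  [0, 0, 0, 0, 0, 0, 0],
])

```text
clock: 5.0
eef_pos: [496.7, -236.8, 122.5]
ee_rot: [3.141, -0.0, 3.133]
force: [-0.1, -0.1, -0.9]
gripper_width: 0.336
grasp_force: 39.7
```

>>> step_arm([
  [0, 0, 0, 0.003, 0.025, 0, 0],
  [0, 0, 0, 0.003, 0.035, 0, 0],
  [0, 0, 0, 0.004, 0.035, 0, 0],
  [0, 0, 0, 0.004, 0.025, 0, 0],
  [0, 0, 0, 0.004, 0.008, 0, 0],
  [0, 0, 0, 0, 0, 0, 0],
  [0, 0, 0, 0, 0, 0, 0],
  [0, 0, 0, 0, 0, 0, 0],
])

```text
clock: 5.8
eef_pos: [479.9, -109.9, 122.7]
ee_rot: [-3.141, 0.0, 3.134]
force: [-1.0, -0.8, 0.0]
gripper_width: 0.34
grasp_force: 39.8
```

```bash
python3 - <<'E'
from h import *
o=observe();print(o['eef_pos'],np.degrees(o['ee_rot']),o['gripper_width'],o['grasp_force'],o['torque'])
im,_=snap('top','top2');im2,_=snap('side','side2')
a=cv2.resize(im[130:270,260:460],(800,560),interpolation=cv2.INTER_CUBIC);cv2.imwrite('pics/crop2.png',a[:,:,::-1])
E
```

```text
[ 479.94026881 -109.88219248  122.70992756] [-1.79986749e+02  8.55301696e-03  1.79577321e+02] 0.3396616811216395 39.77702736854553 [-0.0210524  -0.00695871  0.0271505 ]
```

View pics/crop2.png

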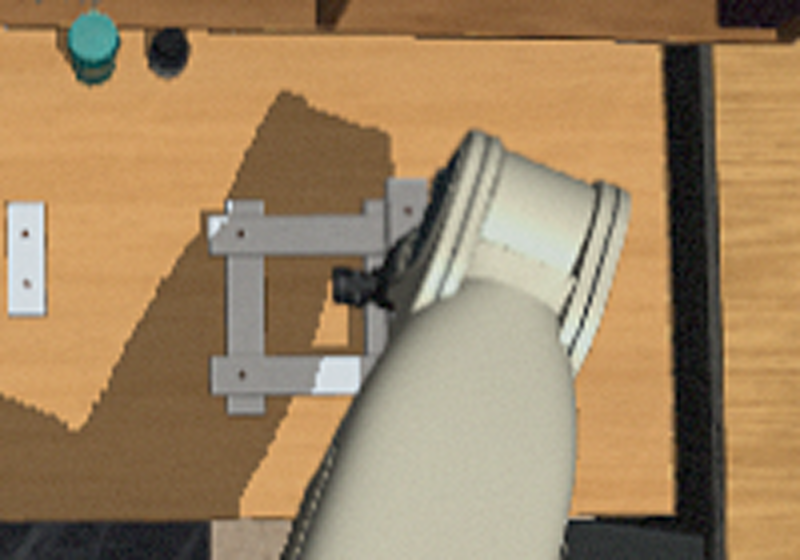

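The carried slat is over the right side of the tower; its far hole is at crop (407,211). I'll compare that hole with the tool.

```bash
cat >> tower.py <<'E'
E
python3 - <<'E'
from h import *
from tower import holes
im1=np.load('pics/top1.npz')['im'];im=np.load('pics/top2.npz')['im']
s=(np.array([(682,73),(639,184),(76,49),(98,167)])+.5)/3.2-.5+[190,160]
w=onplane('top',holes(im1,s),22)[:,:2];print('loose',w.round(1),'b c',w[:2].mean(0),'a c',w[2:].mean(0),np.linalg.norm(w[0]-w[1]),np.linalg.norm(w[2]-w[3]))
for p in(w[0]-w[1],w[2]-w[3]): print(np.degrees(np.arctan2(p[1],p[0])))
h=holes(im,[(361.4,182.4)]);print('carried hole',h,onplane('top',h,141.4))
h=holes(im,(np.array([(241,233),(241,375)])+.5)/4-.5+[260,130]);print('tower left holes',onplane('top',h,44))
E
```

```text
[[319.69 188.  ]
 [358.2  187.9 ]
 [320.07 223.2 ]
 [358.58 223.1 ]] [[ 535.3    6.3]
 [ 534.7 -114.4]
 [ 425.5    6.6]
 [ 424.6 -113.4]]
c [480.02886906 -53.75024176] yaw [np.float64(-0.31), np.float64(-0.4)] [np.float64(-0.17), np.float64(-0.5)]
loose [[ 553.  -260.4]
 [ 443.5 -213.9]
 [ 582.3  341.4]
 [ 464.5  318.9]] b c [ 498.22174333 -237.11489965] a c [523.35920488 330.15339762] 118.99074537510154 119.94692504644932
-22.994670267654197
10.830337582191053
carried hole [[361.59036145 182.28915663]] [[ 541.1001612 -110.2516378  141.4      ]]
tower left holes [[535.35808217   6.24648532  44.        ]
 [425.41868317   6.62272262  44.        ]]
```

>>> step_arm([
  [0, 0, 0, 0.0012, 0.0009, 0.01, 0],
  [0, 0, 0, 0, 0, 0.02, 0],
  [0, 0, 0, 0, 0, 0.02, 0],
  [0, 0, 0, 0, 0, 0.014, 0],
  [0, 0, 0, 0, 0, 0.006, 0],
  [0, 0, 0, 0, 0, 0.003, 0],
  [0, 0, 0, 0, 0, 0.0015, 0],
  [0, 0, 0, 0, 0, 0, 0],
])

```text
clock: 6.7
eef_pos: [478.6, -108.1, 48.6]
ee_rot: [-3.141, 0.001, 3.136]
force: [0.0, -0.4, -0.4]
gripper_width: 0.339
grasp_force: 39.8
```

>>> step_arm([
  [0, 0, 0, 0, 0, 0.0007, 0],
  [0, 0, 0, 0, 0, 0, 0],
  [0, 0, 0, 0, 0, 0, 0],
  [0, 0, 0, 0, 0, 0, 0],
  [0, 0, 0, 0, 0, 0, 0],
  [0, 0, 0, 0, 0, 0, 0],
  [0, 0, 0, 0, 0, 0, 0],
  [0, 0, 0, 0, 0, 0, 0],
])

```text
clock: 7.5
eef_pos: [478.4, -107.9, 47.6]
ee_rot: [3.142, -0.0, 3.136]
force: [0.6, 0.4, -0.5]
gripper_width: 0.34
grasp_force: 39.8
```

>>> step_arm([
  [0, 0, 0, 0, -0.001, 0, 0],
  [0, 0, 0, 0, 0, 0.0005, 0],
  [0, 0, 0, 0, 0, 0, 0],
  [0, 0, 0, 0, 0, 0, 0.4],
  [0, 0, 0, 0, 0, 0, 0.5],
  [0, 0, 0, 0, 0, 0, 0.8],
  [0, 0, 0, 0, 0, 0, 1],
  [0, 0, 0, 0, 0, 0, 1],
])

```text
clock: 8.3
eef_pos: [478.4, -108.9, 47.1]
ee_rot: [3.142, -0.0, 3.136]
force: [-0.1, -0.4, 0.2]
gripper_width: 0.97
grasp_force: 0.0
```

>>> step_arm([
  [0, 0, 0, 0, 0, 0, 1],
  [0, 0, 0, 0, 0, -0.02, 1],
  [0, 0, 0, 0, 0, -0.04, 1],
  [0, 0, 0, 0, 0, -0.05, 1],
  [0, 0, 0, 0, 0.05, 0, 1],
  [0, 0, 0, 0, 0.05, 0, 1],
  [0, 0, 0, 0, 0.05, 0, 1],
  [0, 0, 0, 0, 0.05, 0, 1],
])

```text
clock: 9.1
eef_pos: [479.3, 92.8, 157.4]
ee_rot: [3.142, 0.001, 3.135]
force: [0.6, -0.6, 0.2]
gripper_width: 0.999
grasp_force: 0.0
```

>>> step_arm([
  [0, 0, 0, -0.009, 0.048, 0, 1],
  [0, 0, 0, -0.009, 0.048, 0, 1],
  [0, 0, -5.5, -0.009, 0.048, 0, 1],
  [0, 0, -5.5, -0.009, 0.048, 0, 1],
  [0, 0, 0, -0.009, 0.044, 0, 1],
  [0, 0, 0, 0, 0, 0, 1],
  [0, 0, 0, 0, 0, 0, 1],
  [0, 0, 0, 0, 0, 0, 1],
])

```text
clock: 9.9
eef_pos: [512.6, 327.6, 157.0]
ee_rot: [-3.141, -0.0, -2.956]
force: [0.1, -0.4, -0.1]
gripper_width: 1.003
grasp_force: 0.0
```

```bash
python3 - <<'E'
from meas import *
o=observe();print(o['eef_pos'],np.degrees(o['ee_rot']))
im,d=measure('top','top3');measure('side','side3')
a=cv2.resize(im[150:260,190:390],(800,440),interpolation=cv2.INTER_CUBIC);cv2.imwrite('pics/crop3.png',a[:,:,::-1])
E
```

```text
[512.58834514 327.63514743 156.95009509] [-1.79973437e+02 -2.77335076e-02 -1.69359828e+02]
top px [330. 206.] c 478.1 -31.4 LW 165.8 122.7 yaw 0.6 z [19. 42. 48.]
top px [266. 194.] c 520.1 173.1 LW 89.0 28.4 yaw -0.3 z [18. 24. 28.]
top px [359. 205.] c 479.8 -117.4 LW 172.3 40.9 yaw -1.1 z [48. 67. 71.]
side px [243. 416.] c 243.6 653.4 LW 46.4 18.9 yaw 34.4 z [-716. -712. -708.]
side px [269. 304.] c 350.7 422.1 LW 88.7 15.5 yaw -87.2 z [ 7. 12. 14.]
side px [339. 293.] c 219.6 313.9 LW 174.7 138.5 yaw -89.7 z [-718. -713. -707.]
side px [235. 249.] c 519.7 338.8 LW 170.9 43.3 yaw 11.2 z [ 8. 19. 22.]
side px [172. 238.] c 667.9 413.5 LW 77.9 72.7 yaw -78.5 z [32. 43. 59.]
side px [272. 214.] c 513.0 182.5 LW 96.1 45.1 yaw 0.5 z [ 5. 19. 22.]
side px [330. 171.] c 477.3 -45.0 LW 209.1 201.2 yaw 89.8 z [ 9. 40. 63.]
```

View pics/crop3.png

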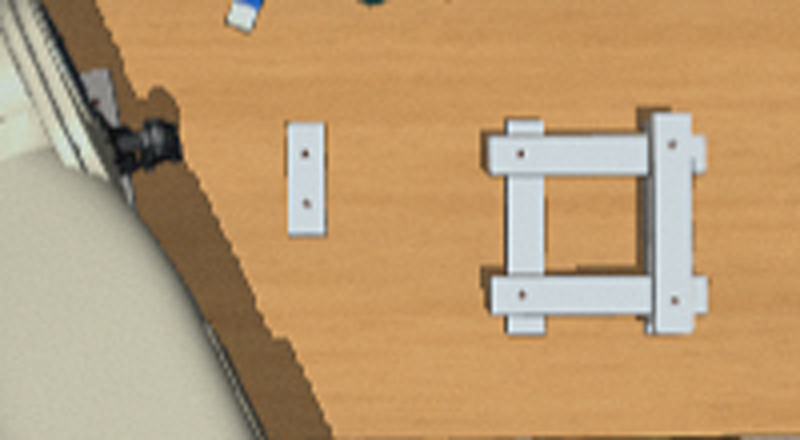

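First slat lies across the tower's right side, with holes at crop (672,144) and (674,299); the offcut is unmoved. Next is slat_a.

>>> step_arm([
  [0, 0, -0.2, -0.0111, 0.0005, 0.02, 1],
  [0, 0, 0, 0, 0, 0.04, 1],
  [0, 0, 0, 0, 0, 0.04, 1],
  [0, 0, 0, 0, 0, 0.03, 1],
  [0, 0, 0, 0, 0, 0.015, 1],
  [0, 0, 0, 0, 0, 0.0085, 1],
  [0, 0, 0, 0, 0, 0, 1],
  [0, 0, 0, 0, 0, 0, 1],
])

```text
clock: 10.8
eef_pos: [524.2, 330.7, 4.6]
ee_rot: [3.141, 0.001, -2.953]
force: [-0.1, 0.1, 0.2]
gripper_width: 0.999
grasp_force: 0.0
```

```bash
python3 - <<'E'
from h import *
from tower import holes
im=np.load('pics/top3.npz')['im']
f=lambda s:(np.array(s)+.5)/4-.5+[190,150]
w=onplane('top',holes(im,f([(672,144),(674,299)])),66)[:,:2];p=w[0]-w[1];print('placed',w.mean(0),np.degrees(np.arctan2(p[1],p[0])))
w=onplane('top',holes(im,f([(520,154),(521,295)])),44);print('tower',w)
E
```

```text
[[319.69 188.  ]
 [358.2  187.9 ]
 [320.07 223.2 ]
 [358.58 223.1 ]] [[ 535.3    6.3]
 [ 534.7 -114.4]
 [ 425.5    6.6]
 [ 424.6 -113.4]]
c [480.02886906 -53.75024176] yaw [np.float64(-0.31), np.float64(-0.4)] [np.float64(-0.17), np.float64(-0.5)]
placed [ 479.16604448 -109.24014109] -0.16560651571943208
tower [[535.34801219   6.25795297  44.        ]
 [425.42719234   6.5939872   44.        ]]
```

>>> step_arm([
  [0, 0, 0, 0, 0, 0.0012, 1],
  [0, 0, 0, 0, 0, 0, 1],
  [0, 0, 0, 0, 0, 0, 0],
  [0, 0, 0, 0, 0, 0, 0],
  [0, 0, 0, 0, 0, 0, 0],
  [0, 0, 0, 0, 0, 0, 0],
  [0, 0, 0, 0, 0, 0, 0],
  [0, 0, 0, 0, 0, 0, 0],
], force=40)

```text
clock: 11.6
eef_pos: [523.6, 331.1, 2.6]
ee_rot: [3.141, 0.0, -2.952]
force: [-1.4, -0.1, 3.7]
gripper_width: 0.342
grasp_force: 41.1
```

>>> step_arm([
  [0, 0, 0, 0, 0, 0, 0],
  [0, 0, 0, 0, 0, -0.02, 0],
  [0, 0, 0, 0, 0, -0.04, 0],
  [0, 0, 0, 0, 0, -0.04, 0],
  [0, 0, 5.6, 0, 0, -0.02, 0],
  [0, 0, 5.6, 0, 0, 0, 0],
  [0, 0, 0, 0, 0, 0, 0],
  [0, 0, 0, 0, 0, 0, 0],
])

```text
clock: 12.4
eef_pos: [523.1, 330.8, 121.6]
ee_rot: [-3.141, -0.001, 3.139]
force: [0.3, 0.4, -0.5]
gripper_width: 0.342
grasp_force: 40.6
```

>>> step_arm([
  [0, 0, 0.2, 0.006, -0.04, 0, 0],
  [0, 0, 0, 0.006, -0.047, 0, 0],
  [0, 0, 0, 0.006, -0.047, 0, 0],
  [0, 0, 0, 0.006, -0.047, 0, 0],
  [0, 0, 0, 0.006, -0.047, 0, 0],
  [0, 0, 0, 0.006, -0.047, 0, 0],
  [0, 0, 0, 0.006, -0.045, 0, 0],
  [0, 0, 0, 0, -0.0095, 0, 0],
])

```text
clock: 13.2
eef_pos: [477.5, -1.6, 121.7]
ee_rot: [-3.141, -0.002, 3.131]
force: [-1.0, 0.0, -1.0]
gripper_width: 0.341
grasp_force: 40.6
```

>>> step_arm([
  [0, 0, 0, 0, 0, 0, 0],
  [0, 0, 0, 0, 0, 0.01, 0],
  [0, 0, 0, 0, 0, 0.01, 0],
  [0, 0, 0, 0, 0, 0.01, 0],
  [0, 0, 0, 0, 0, 0, 0],
  [0, 0, 0, 0, 0, 0, 0],
  [0, 0, 0, 0, 0, 0, 0],
  [0, 0, 0, 0, 0, 0, 0],
])

```text
clock: 14.0
eef_pos: [478.9, 2.0, 92.7]
ee_rot: [-3.142, 0.001, 3.133]
force: [-0.1, -0.3, -1.0]
gripper_width: 0.342
grasp_force: 40.6
```

```bash
python3 - <<'E'
from h import *
o=observe();print(o['eef_pos'],np.degrees(o['ee_rot']))
im,_=snap('top','top4')
a=cv2.resize(im[150:260,270:410],(700,550),interpolation=cv2.INTER_CUBIC);cv2.imwrite('pics/crop4.png',a[:,:,::-1])
E
```

```text
[478.88551218   1.95353757  92.71007143] [-1.79995143e+02  3.67781179e-02  1.79486719e+02]
```

View pics/crop4.png

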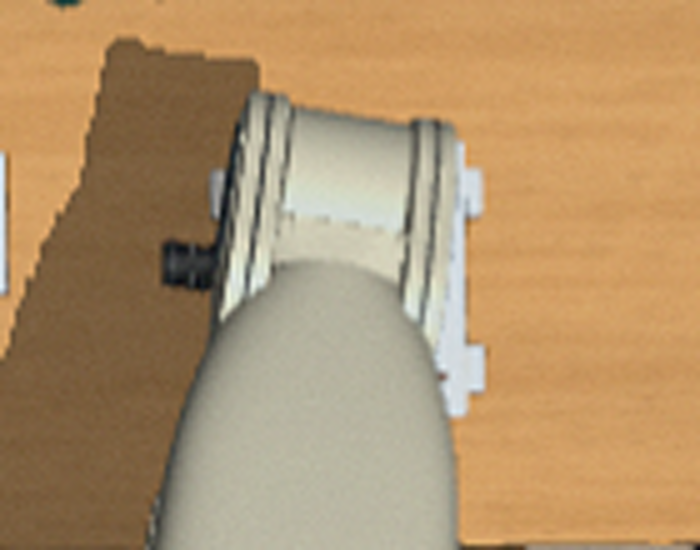

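The tool hides the carried slat here, so I'll use the grasp offsets and check the force and pose before releasing.

>>> step_arm([
  [0, 0, -0.2, -0.0017, -0.0008, 0.005, 0],
  [0, 0, 0, 0, 0, 0.015, 0],
  [0, 0, 0, 0, 0, 0.015, 0],
  [0, 0, 0, 0, 0, 0.005, 0],
  [0, 0, 0, 0, 0, 0.002, 0],
  [0, 0, 0, 0, 0, 0.001, 0],
  [0, 0, 0, 0, 0, 0, 0],
  [0, 0, 0, 0, 0, 0, 0],
])

```text
clock: 14.85
eef_pos: [480.6, 1.0, 49.8]
ee_rot: [-3.141, 0.001, 3.136]
force: [0.5, 0.2, -0.7]
gripper_width: 0.341
grasp_force: 40.6
```

>>> step_arm([
  [0, 0, 0, 0, 0, 0.0015, 0],
  [0, 0, 0, 0, 0, 0.001, 0],
  [0, 0, 0, 0, 0, 0.0003, 0],
  [0, 0, 0, 0, 0, 0, 0],
  [0, 0, 0, 0, 0, 0, 0],
  [0, 0, 0, 0, 0, 0, 0],
  [0, 0, 0, 0, 0, 0, 0],
  [0, 0, 0, 0, 0, 0, 0],
])

```text
clock: 15.65
eef_pos: [480.3, 1.0, 46.6]
ee_rot: [-3.142, -0.0, 3.136]
force: [-0.0, -0.0, -0.4]
gripper_width: 0.346
grasp_force: 40.5
```

>>> step_arm([
  [0, 0, 0, 0, 0, 0, 0.4],
  [0, 0, 0, 0, 0, 0, 0.5],
  [0, 0, 0, 0, 0, 0, 0.8],
  [0, 0, 0, 0, 0, 0, 1],
  [0, 0, 0, 0, 0, 0, 1],
  [0, 0, 0, 0, 0, -0.02, 1],
  [0, 0, 0, 0, 0, -0.04, 1],
  [0, 0, 0, 0, 0, -0.05, 1],
])

```text
clock: 16.45
eef_pos: [479.1, 1.2, 156.6]
ee_rot: [3.141, -0.004, 3.136]
force: [1.7, -0.4, -0.5]
gripper_width: 1.002
grasp_force: 0.0
```

>>> step_arm([
  [0, 0, 0, 0, 0.04, -0.02, 1],
  [0, 0, 0, 0, 0.05, 0, 1],
  [0, 0, 0, 0, 0.05, 0, 1],
  [0, 0, 0, 0, 0.05, 0, 1],
  [0, 0, 0, 0, 0.04, 0, 1],
  [0, 0, 0, 0, 0.02, 0, 1],
  [0, 0, 0, 0, 0, 0, 1],
  [0, 0, 0, 0, 0, 0, 1],
])

```text
clock: 17.25
eef_pos: [481.5, 251.1, 176.4]
ee_rot: [-3.141, -0.0, 3.137]
force: [0.2, -0.3, -0.3]
gripper_width: 0.998
grasp_force: 0.0
```

```bash
python3 - <<'E'
from h import *
im,_=snap('top','top5');im2,_=snap('side','side5')
a=cv2.resize(im[160:250,250:390],(700,450),interpolation=cv2.INTER_CUBIC);cv2.imwrite('pics/crop5.png',a[:,:,::-1])
a=cv2.resize(im2[110:230,230:400],(680,480),interpolation=cv2.INTER_CUBIC);cv2.imwrite('pics/crop5s.png',a[:,:,::-1])
E
```

```text
(no output)
```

View pics/crop5.png

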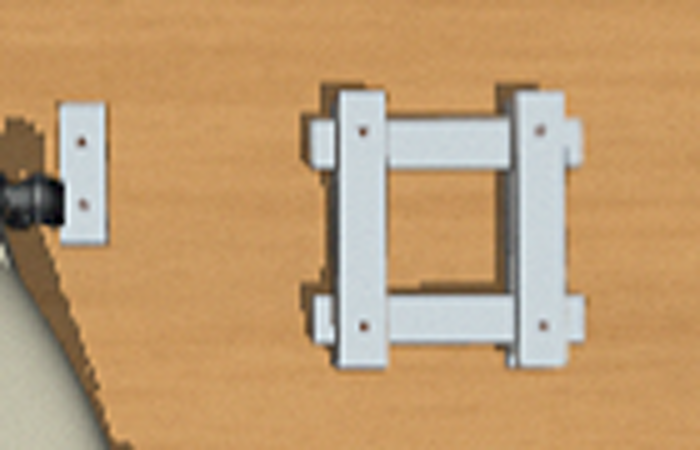

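View pics/crop5s.png

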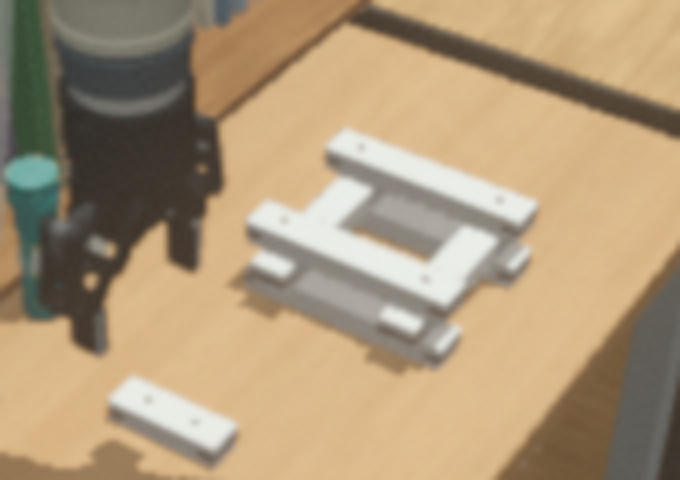

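Both slats lie flat on the stack, with holes at crop (363,131), (364,326), (540,131) and (543,326). The gripper is clear of everything. I'll check the numbers and hand in if they're within 2.5 mm.

```bash
python3 - <<'E'
from h import *
from tower import holes
from cell import job_done
im=np.load('pics/top5.npz')['im']
f=lambda s:(np.array(s)+.5)/5-.5+[250,160]
ok=True
for s,t in(([(363,131),(364,326)],(480.4,1.25)),([(540,131),(543,326)],(479.7,-108.8))):
    w=onplane('top',holes(im,f(s)),66)[:,:2];p=w[0]-w[1];e=w.mean(0)-t;a=np.degrees(np.arctan2(p[1],p[0]));print(e,a);ok&=abs(e).max()<2.5 and abs(a+.35)<1.5
if ok: print(job_done())
E
```

```text
[[319.69 188.  ]
 [358.2  187.9 ]
 [320.07 223.2 ]
 [358.58 223.1 ]] [[ 535.3    6.3]
 [ 534.7 -114.4]
 [ 425.5    6.6]
 [ 424.6 -113.4]]
c [480.02886906 -53.75024176] yaw [np.float64(-0.31), np.float64(-0.4)] [np.float64(-0.17), np.float64(-0.5)]
[-0.64150595 -0.52770143] -0.5363598508927107
[-0.54707015 -0.37053839] -0.1763600330227909
the job is handed in; nothing more can be done
None
```

Both full-length slats are on the stack as the third layer, each measured within about 1 mm of its place above the bottom slat; the offcut was left where it lay, the tower did not shift, and the job was handed in at about 17 s.

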